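# Clear the shop scale and build the test-weight stack

### The job

Get the shop scale ready for its check: first lift the black power adapter off the pan and lay it flat in the orange tray, pins up. Then stack the four test weights in the middle of the pan, inside the black ring, one at a time from largest to smallest: blue at the bottom, then yellow, green and red, each letting its hollow underside drop fully over the boss of the one below. Set them down gently, never letting one drop and never pressing hard on the scale, and leave the mug, the label roll and the screwdriver alone.

Things in the scene. Friction and masses are not known exactly. Their poses are not given: they have to be found in the camera images.
- pan: Fixed steel pan of a white bench scale: flat, level, 200 mm (its x) by 236 mm (its y); it does not sink. A black ring, 88 mm across, marks its middle. Origin: centre of its top face, 80 mm above the table, z up. The scale's housing (290 by 260 mm) lies under it and runs on to 185 mm from the pan's centre towards its -x (keypad and displays, all lower than the pan).
- tray: Square orange plastic tray, fixed to the table, outside 90 by 90 mm, inside 84 by 84 mm, walls 3 mm thick, rim 14 mm above the table, inner floor 3 mm above the table. Origin: centre of the underside, z up, x and y along its sides.
- adapter: Black plug-in power adapter (no cable) with three brass pins pointing up, lying on the pan at the start. Body 56 mm (its x) by 40 mm (its y) by 32 mm high; the pins rise to 50 mm, within 18 mm of its centre. Origin: centre of the underside, z up along the pins. About 0.12 kg.
- weight_blue: Blue iron test weight (largest, goes at the bottom): upright disc, 62 mm across, 24 mm high, 550 g; on its top a steel boss 20 mm across, 4 mm high, tapered (28 mm in all); in its underside a recess 26 mm across, 5 mm deep, that drops over the boss of another weight. Seated so, its underside is 24 mm above that of the weight below. Origin: centre of the underside, z up.
- weight_yellow: Yellow iron test weight (second largest, goes on the blue one): upright disc, 54 mm across, 24 mm high, 400 g; on its top a steel boss 20 mm across, 4 mm high, tapered (28 mm in all); in its underside a recess 26 mm across, 5 mm deep, that drops over the boss of another weight. Seated so, its underside is 24 mm above that of the weight below. Origin: centre of the underside, z up.
- weight_green: Green iron test weight (third largest, goes on the yellow one): upright disc, 46 mm across, 24 mm high, 290 g; on its top a steel boss 20 mm across, 4 mm high, tapered (28 mm in all); in its underside a recess 26 mm across, 5 mm deep, that drops over the boss of another weight. Seated so, its underside is 24 mm above that of the weight below. Origin: centre of the underside, z up.
- weight_red: Red iron test weight (smallest, goes on top, on the green one): upright disc, 38 mm across, 24 mm high, 190 g; on its top a steel boss 20 mm across, 4 mm high, tapered (28 mm in all); in its underside a recess 26 mm across, 5 mm deep, that drops over the boss of another weight. Seated so, its underside is 24 mm above that of the weight below. Origin: centre of the underside, z up.
- mug: White mug, 76 mm across, 80 mm high, standing on the table; origin at the centre of its underside. Leave it alone.
- label_roll: Roll of white labels, 80 mm across, 30 mm high, lying flat on the table; origin at the centre of its underside. Leave it alone.
- screwdriver: Screwdriver with a red handle, lying on the table along its x; origin at the middle of its length, on its underside. Leave it alone.

How it is judged:
On the way, in this order (a step that is already met when the one before it is completed fails the run):
1. The adapter lies flat in the orange tray, let go, pins up, and no weight is on the pan yet (horizontal distance between adapter and tray below 0.035 m and z of adapter in the frame of tray below 0.007 m and angle between adapter's own z axis and vertical below 0.1 rad and contact force between adapter and the fingers below 0.1 N and contact force between each of weight_blue, weight_yellow, weight_green, weight_red and pan below 0.1 N), for 0.2 s.
2. The blue weight is seated flat on the pan inside the ring and let go (horizontal distance between weight_blue and pan below 0.015 m and z of weight_blue in the frame of pan between -0.003 and 0.003 m and angle between weight_blue's own z axis and vertical below 0.06 rad and contact force between weight_blue and the fingers below 0.1 N), for 0.2 s.
3. The yellow weight is seated on the blue one and let go (horizontal distance between weight_yellow and weight_blue below 0.006 m and z of weight_yellow in the frame of weight_blue between 0.0215 and 0.0265 m and angle between weight_yellow's own z axis and vertical below 0.06 rad and contact force between weight_yellow and the fingers below 0.1 N), for 0.2 s.
4. The green weight is seated on the yellow one and let go (horizontal distance between weight_green and weight_yellow below 0.006 m and z of weight_green in the frame of weight_yellow between 0.0215 and 0.0265 m and angle between weight_green's own z axis and vertical below 0.06 rad and contact force between weight_green and the fingers below 0.1 N), for 0.2 s.
5. The red weight is seated on the green one and let go (horizontal distance between weight_red and weight_green below 0.006 m and z of weight_red in the frame of weight_green between 0.0215 and 0.0265 m and angle between weight_red's own z axis and vertical below 0.06 rad and contact force between weight_red and the fingers below 0.1 N), for 0.2 s.
At the end, for the whole second after the job is handed in: Adapter flat, pins up, on the tray's floor. Blue flat on the pan, centre within 15 mm of the pan's; yellow, green, red seated on it in that order, boss in recess (centres within 6 mm, steps 24 +- 2.5 mm), upright within 0.06 rad. All released and at rest; bystanders moved under 20 mm (horizontal distance between adapter and tray below 0.035 m and z of adapter in the frame of tray below 0.007 m and angle between adapter's own z axis and vertical below 0.1 rad and horizontal distance between weight_blue and pan below 0.015 m and z of weight_blue in the frame of pan between -0.003 and 0.003 m and angle between each of weight_blue, weight_yellow, weight_green, weight_red's own z axis and vertical below 0.06 rad and horizontal distance between weight_yellow and weight_blue below 0.006 m and z of weight_yellow in the frame of weight_blue between 0.0215 and 0.0265 m and horizontal distance between weight_green and weight_yellow below 0.006 m and z of weight_green in the frame of weight_yellow between 0.0215 and 0.0265 m and horizontal distance between weight_red and weight_green below 0.006 m and z of weight_red in the frame of weight_green between 0.0215 and 0.0265 m and linear speed of each of adapter, weight_blue, weight_yellow, weight_green, weight_red below 0.02 m/s and distance of each of mug, label_roll, screwdriver from where it was at the start of the episode below 0.02 m); the robot touches nothing.
It fails at once if The pan is overloaded: something is pressed or struck on it with more than 70 N (contact force between pan and anything else above 70 N).
It fails at once if A weight is dropped (falls freely by more than about 13 mm) ((linear speed of weight_blue above 0.5 m/s and contact force between weight_blue and the fingers below 0.1 N) or (linear speed of weight_yellow above 0.5 m/s and contact force between weight_yellow and the fingers below 0.1 N) or (linear speed of weight_green above 0.5 m/s and contact force between weight_green and the fingers below 0.1 N) or (linear speed of weight_red above 0.5 m/s and contact force between weight_red and the fingers below 0.1 N)).
It fails at once if The mug, label roll or screwdriver is moved by more than 20 mm (distance of any of mug, label_roll, screwdriver from where it was at the start of the episode above 0.02 m).
It also fails if it takes over 136 s, if anything falls off the work surface, if the arm or the gripper's body presses on something with over 40 N, if the wrist force passes 120 N, or if a joint passes its speed limit or range.

### The arm

A 6-joint arm with a two-finger parallel gripper is mounted at the origin on the work surface. World frame = base frame: x ahead of the robot, y to its left, z up, the work surface at z = 0. Lengths are in m, angles in rad, forces in N, time in s.
With the tool pointing down it reaches from about 0.3 to 0.775 m from the base axis. Payload 14.6 kg.
Tool frame: the origin (TCP) lies midway between the tips of the shut fingers; the grasp point (between the pads) lies 19 mm behind it; z points along the fingers, y is the line along which they close (so a half turn about z gives the same grasp; the last joint's range is limited). The gripper opens to 94 mm and grips with 3 to 60 N. Pads are 16 mm wide; open, the fingers measure 119 mm over their backs; the gripper's body (75 mm by 177 mm) begins 78 mm behind the grasp point.
Start: joints at [-1.401, 0.3, 1.521, -0, 1.321, -0.067], TCP at [0.129, -0.535, 0.205] pointing down, gripper open.
Joint ranges: [-3.03, 3.03], [-0.79, 2.21], [0.23, 2.52], [-1.04, 4.18], [0, 3.07], [-2.55, 2.55]. Speed limits (rad/s): [2.22, 2.22, 2.57, 3.14, 3.14, 3.14].

### API

Orientations are given as a unit quaternion [x, y, z, w].
In Python, from station import arm gives the robot as it stands. The module is installed in compiled form; this text tells all that it offers.
- The arm moves only by the tool jog_arm, never from a script. Its argument "moves" is a list of rows, each a list of 3 entries, a list of its own where there are three numbers: the closure, from 0 (fully open) to 1 (shut), then the shift along the tool's x, y, z each as a share of 0.5 m, from -1 to 1, then the turn about the tool's z as a share of pi/2 rad, from -1 to 1. In form: [[grip, [dx, dy, dz], twist], ...]. A call has 1 to 10 rows; each row shifts and turns the commanded pose from where the row before left it, along the tool's axes as they then stand; what a row does not reach is not made up. A row lasts 1/8 s, in which the tool goes at most 62.5 mm and 10.7 degrees, less where a joint would pass 70% of its speed; a pose out of reach is approached as far as the arm can. A call with a number of a shift or a turn outside -1 to 1 is refused whole. A call with a gripper value outside its range is refused whole. The fingers move at their own pace and stop on an object; "force" is the grip in N (left out, the last holds). Time passes only in rows, so rows that do not move let the fingers close. It gives the time, the measured TCP pose, the force, the opening and the grip force at its end, in the units of the state.
- arm.read_state(): the state, without advancing time (a new reading comes with each control period).
- arm.get_image(name): name is "side" or "top" or "wrist"; returns a dict with "color" (420x560x3 uint8, red, green, blue), "fx", "fy", "cx", "cy" (pixels), "k1" (the pictures are not rectified: a ray, as slopes to the right and down, at radius r is drawn at 1 + k1 r^2 times it, then the intrinsics apply), "extrinsics" (4x4, takes a point from camera to world coordinates). Camera axes: x right, y down, z forward; pixel columns grow to the right and rows downward; lengths in m; the calibration is good to about 2 mm. A picture is of the moment at which its call begins. There is no depth.
- arm.hand_in(): hands the job in; it is judged then, once.
The state is a dict: "time": time; "joint_positions": joint angles; "qvel": joint speeds; "tau": joint torques, N m; "tool_pos": TCP position; "ee_rot": TCP orientation; "wrist_force": force on the tool from outside, world axes, zero at the start; "moment": the same for the moment, N m; "width": finger opening in m; "gripper_force": force on a finger pad.
Only numpy, scipy, OpenCV 4.12 (cv2) and the standard library are available. Lean on these libraries where they do the work, as an engineer would, in place of code of your own. Each camera call takes 0.05 s, during which the arm holds its last target. There are 200 camera calls.

## Working session

There is one attempt and no reset: what is moved stays moved. The work goes in short steps, Python scripts to look and compute and a tool call to move; the robot and the scene stay as the last step left them, time stands still between calls to the robot, and variables do not carry over. Pictures are saved under pics/ and viewed, at most 14 in all, crops included, and the job is handed in when it is done.

Besides the shell and the picture viewer there is one more tool, called as name(argument=value, ...) on one line, values as JSON. jog_arm: Moves the arm, as the interface text tells. Shift numbers are shares of 0.5 m and turn numbers shares of pi/2 rad, none past 1 either way. Its arguments: {"type":"object","properties":{"moves":{"type":"array","items":{"type":"array"}},"force":{"type":"number"}},"required":["moves"]}

```bash
mkdir -p pics; cat > h.py <<'E'
import numpy as np, cv2
from station import arm
def shot(n,f):
    im=arm.get_image(n); cv2.imwrite('pics/'+f+'.png',cv2.cvtColor(im['color'],cv2.COLOR_RGB2BGR)); return im
def ray(im,u,v):
    K=np.array([[im['fx'],0,im['cx']],[0,im['fy'],im['cy']],[0,0,1.]])
    p=cv2.undistortPoints(np.array([[[u,v]]],float),K,np.array([im['k1'],0,0,0.]))[0,0]
    E=np.array(im['extrinsics']); return E[:3,3],E[:3,:3]@np.array([p[0],p[1],1])
def onz(im,u,v,z):
    o,d=ray(im,u,v); return o+d*(z-o[2])/d[2]
E
python3 - <<'E'
from h import *
for n in('top','side'):
    im=shot(n,n+'0'); print(n,im['fx'],im['k1'],np.round(im['extrinsics'],3).tolist())
s=arm.read_state(); print(s['tool_pos'],s['ee_rot'],s['width'],s['time'])
E
```

```text
top 418.09837068900634 -0.08904081268918422 [[0.011, -0.994, 0.107, 0.458], [-1.0, -0.01, 0.009, -0.034], [-0.008, -0.107, -0.994, 1.123], [0.0, 0.0, 0.0, 1.0]]
side 493.408850626926 -0.06160849720087478 [[-0.916, -0.26, 0.305, 0.179], [-0.401, 0.574, -0.714, 0.89], [0.011, -0.777, -0.63, 0.894], [0.0, 0.0, 0.0, 1.0]]
[ 0.12898321 -0.5344264   0.2049626 ] [ 9.92998272e-01  1.18127837e-01 -2.99560317e-05 -4.95033037e-04] 0.09373588705305272 0.1
```

View pics/top0.png

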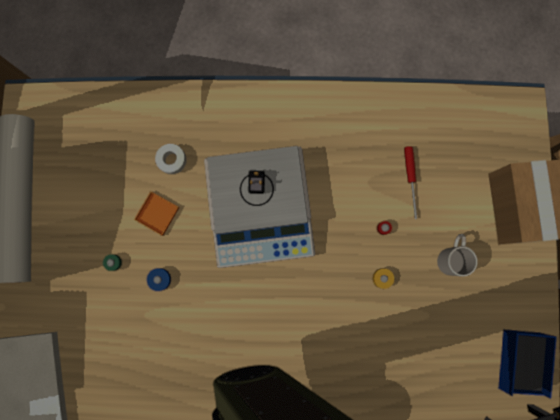

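View pics/side0.png

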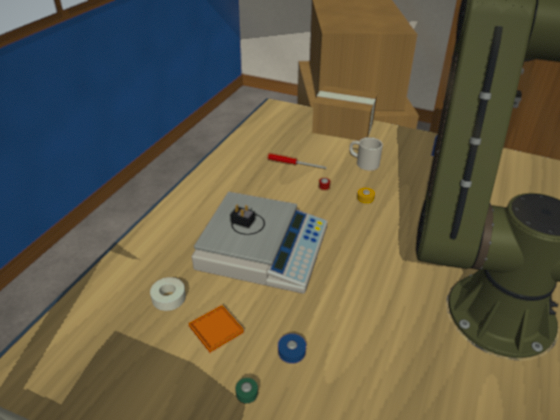

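The top view shows tray (158,213), blue (158,280), green (112,262), yellow (384,278), red (384,228), and adapter (257,181) on the pan, with the ring at about (257,190). The side view agrees, and nothing crowds the targets.

```bash
python3 - <<'E'
from h import *
im=shot('top','top1'); hsv=cv2.cvtColor(im['color'],cv2.COLOR_RGB2HSV)
def m(lo,hi,box):
    k=cv2.inRange(hsv,lo,hi); z=np.zeros_like(k); x0,y0,x1,y1=box; z[y0:y1,x0:x1]=k[y0:y1,x0:x1]
    cs=cv2.findContours(z,0,1)[0]; return max(cs,key=cv2.contourArea)
for n,lo,hi,b,z in [('blue',(95,90,30),(130,255,255),(140,260,180,300),.016),('green',(60,60,20),(95,255,255),(98,248,128,278),.016),
  ('yellow',(18,160,90),(35,255,255),(368,262,402,296),.016),('red',(170,120,40),(180,255,255),(372,216,396,240),.016),('tray',(3,180,60),(15,255,255),(125,185,190,240),.008)]:
    c=m(lo,hi,b); r=cv2.minAreaRect(c); print(n,cv2.contourArea(c),np.round(r[0],1),np.round(r[1],1),round(r[2],1),np.round(onz(im,*r[0],z),4))
    if n=='tray':
        P=[onz(im,*q,.014)[:2] for q in cv2.boxPoints(r)]; print(np.round(P,3).tolist(),[np.degrees(np.arctan2(*(P[i+1]-P[i])[::-1])) for i in range(3)])
for q in [(257,190)]: print('ring',onz(im,*q,.08))
print('ad',onz(im,257,181,.11))
c=im['color'][140:275,195:325]; cv2.imwrite('pics/c1.png',cv2.resize(cv2.cvtColor(c,cv2.COLOR_RGB2BGR),None,fx=5,fy=4.4,interpolation=2))
E
```

```text
blue 366.5 [158.  279.5] [21. 22.] 90.0 [0.4116 0.2945 0.016 ]
green 185.5 [112. 262.] [14. 16.] 90.0 [0.4556 0.4222 0.016 ]
yellow 304.0 [383.  278.5] [19. 20.] 90.0 [ 0.4213 -0.3009  0.016 ]Traceback (most recent call last):
  File "<stdin>", line 8, in <module>
  File "<stdin>", line 5, in m
ValueError: max() iterable argument is empty
```

```bash
python3 - <<'E'
from h import *
im=arm.get_image('top'); hsv=cv2.cvtColor(im['color'],cv2.COLOR_RGB2HSV)
def m(lo,hi,box):
    k=cv2.inRange(hsv,lo,hi); z=np.zeros_like(k); x0,y0,x1,y1=box; z[y0:y1,x0:x1]=k[y0:y1,x0:x1]
    cs=cv2.findContours(z,0,1)[0]; return max(cs,key=cv2.contourArea)
print(hsv[228,376:394].tolist())
for n,lo,hi,b,z in [('red',(0,180,40),(8,255,255),(372,216,396,240),.016),('tray',(3,180,60),(15,255,255),(125,185,190,240),.008)]:
    c=m(lo,hi,b); r=cv2.minAreaRect(c); print(n,cv2.contourArea(c),np.round(r[0],1),np.round(r[1],1),round(r[2],1),np.round(onz(im,*r[0],z),4))
    if n=='tray':
        P=[onz(im,*q,.014)[:2] for q in cv2.boxPoints(r)]; print(np.round(P,3).tolist(),[np.degrees(np.arctan2(*(P[i+1]-P[i])[::-1])) for i in range(3)])
print('ring',onz(im,257,190,.08))
print('ad',onz(im,257,181,.11))
c=im['color'][140:275,195:325]; cv2.imwrite('pics/c1.png',cv2.resize(cv2.cvtColor(c,cv2.COLOR_RGB2BGR),None,fx=4.4,fy=4.4,interpolation=2))
E
```

```text
[[15, 121, 99], [7, 181, 69], [0, 231, 74], [1, 216, 92], [1, 198, 94], [3, 125, 94], [8, 46, 99], [26, 20, 104], [26, 17, 106], [26, 19, 105], [30, 17, 104], [34, 18, 99], [12, 40, 83], [2, 141, 83], [1, 213, 92], [4, 195, 93], [12, 141, 92], [18, 112, 93]]
red 126.5 [384. 227.] [14. 12.] 0.0 [ 0.5578 -0.3052  0.016 ]
tray 964.5 [156.4 213.1] [32.1 32. ] 29.4 [0.5898 0.3082 0.008 ]
[[0.572, 0.366], [0.649, 0.326], [0.606, 0.247], [0.53, 0.287]] [np.float64(-27.440513985414928), np.float64(-118.32655583312865), np.float64(152.2629865803475)]
ring [0.64275914 0.03117908 0.08      ]
ad [0.65994813 0.02969961 0.11      ]
```

View pics/c1.png

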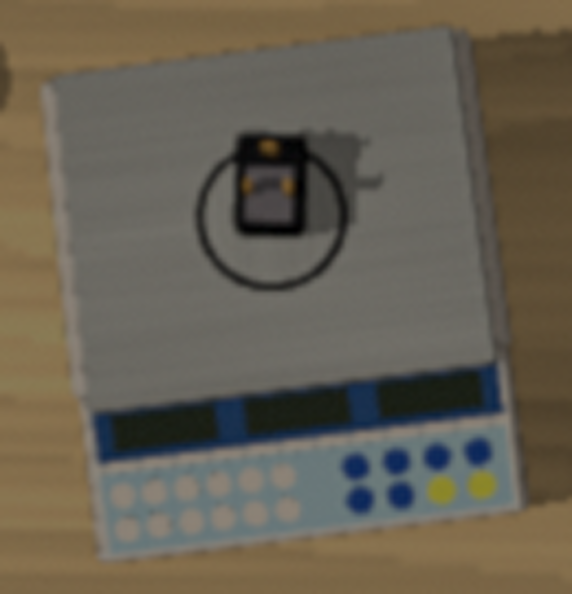

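Crop shows the ring centre at about (271,214), so full-image (256.6,188.6), and the adapter's long axis along world x. I'll go above the adapter with yaw 0.

```bash
cat > plan.py <<'E'
import sys,numpy as np
from scipy.spatial.transform import Rotation as R
from station import arm
# plan.py x y z yawdeg [rows]: suggests rows (shares) to go there
def plan(x,y,z,yaw,n=None):
    s=arm.read_state(); p=np.array(s['tool_pos']); M=R.from_quat(s['ee_rot']).as_matrix()
    a=np.arctan2(M[1,0],M[0,0]); da=np.radians(yaw)-a; t=np.array([x,y,z])
    k=n or int(np.ceil(max(np.linalg.norm(t-p)/.060,abs(da)/.17,1)))
    st=(t-p)/k; print('from',np.round(p,4),'yaw',round(np.degrees(a),2),'tilt',np.round(M[2],4),'rows',k,'t',s['time'])
    for i in range(k):
        b=a+da*i/k; d=np.array([st[0]*np.cos(b)+st[1]*np.sin(b),st[0]*np.sin(b)-st[1]*np.cos(b),-st[2]])
        print(np.round(d/.5,3).tolist(),round(-da/k/(np.pi/2),3))
if __name__=='__main__':
    v=[float(q) for q in sys.argv[1:5]]; plan(*v,int(sys.argv[5]) if len(sys.argv)>5 else None)
E
python3 plan.py .60 .03 .28 0
```

```text
from [ 0.129  -0.5345  0.2051] yaw 13.56 tilt [ 1.e-04 -7.e-04 -1.e+00] rows 13 t 0.2
[0.091, -0.067, -0.012] 0.012
[0.09, -0.069, -0.012] 0.012
[0.088, -0.071, -0.012] 0.012
[0.087, -0.072, -0.012] 0.012
[0.086, -0.074, -0.012] 0.012
[0.084, -0.075, -0.012] 0.012
[0.083, -0.077, -0.012] 0.012
[0.082, -0.078, -0.012] 0.012
[0.08, -0.08, -0.012] 0.012
[0.079, -0.081, -0.012] 0.012
[0.077, -0.083, -0.012] 0.012
[0.076, -0.084, -0.012] 0.012
[0.074, -0.086, -0.012] 0.012
```

jog_arm(moves=[[0,[0.09,-0.067,-0.012],0.012],[0,[0.09,-0.069,-0.012],0.012],[0,[0.088,-0.071,-0.012],0.012],[0,[0.087,-0.072,-0.012],0.012],[0,[0.086,-0.074,-0.012],0.012],[0,[0.084,-0.075,-0.012],0.012],[0,[0.083,-0.077,-0.012],0.012],[0,[0.082,-0.078,-0.012],0.012],[0,[0.08,-0.08,-0.012],0.012],[0,[0.079,-0.081,-0.012],0.012]], force=30)

```text
time: 1.45
tool_pos: [0.4938, -0.1004, 0.2657]
ee_rot: [1.0, 0.024, 0.0, 0.0]
wrist_force: [0.5, -1.6, 0.1]
width: 0.0936
gripper_force: 0.0
```

jog_arm(moves=[[0,[0.077,-0.083,-0.012],0.012],[0,[0.076,-0.084,-0.012],0.012],[0,[0.074,-0.086,-0.012],0.012],[0,[0,0,0],0],[0,[0,0,0],0]])

```text
time: 2.08
tool_pos: [0.6022, 0.0274, 0.283]
ee_rot: [1.0, -0.004, -0.0, 0.0]
wrist_force: [-0.7, -0.8, -0.3]
width: 0.094
gripper_force: 0.0
```

```bash
python3 - <<'E'
from h import *
im=shot('wrist','w0'); print(np.round(im['extrinsics'],3).tolist(),im['fx'])
E
python3 plan.py .65 .03 .28 0
```

```text
[[-0.008, -0.958, -0.286, 0.686], [-1.0, 0.008, 0.002, 0.027], [0.0, 0.286, -0.958, 0.462], [0.0, 0.0, 0.0, 1.0]] 376.2816384750033
from [0.6021 0.027  0.2833] yaw -0.5 tilt [-5.e-04  2.e-04 -1.e+00] rows 1 t 2.125
[0.096, -0.007, 0.007] -0.006
```

View pics/w0.png

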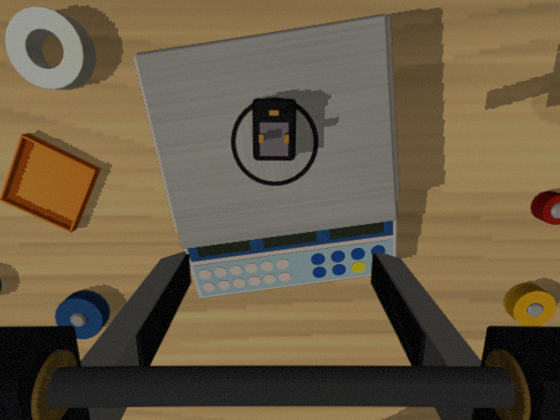

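The wrist view shows the adapter at about (275,130), the ring centred at about (275,141), the tray around (50,183), blue (82,313) and yellow (530,305). Next I'll measure these.

```bash
python3 - <<'E'
from h import *
im=arm.get_image('wrist'); rgb=im['color']; hsv=cv2.cvtColor(rgb,cv2.COLOR_RGB2HSV)
k=np.zeros(rgb.shape[:2],np.uint8); k[80:200,220:330]=(hsv[80:200,220:330,2]<45)*255
c=max(cv2.findContours(k,0,1)[0],key=cv2.contourArea); hull=cv2.convexHull(c)
pts=np.array([p[0] for p in hull]); 
low=np.argwhere(k)[:,::-1]; low=low[(low[:,1]>150)|(low[:,0]<245)|(low[:,0]>303)]
ed=low[(abs(np.hypot(low[:,0]-275,low[:,1]-141)-43)<5)]
W=np.array([onz(im,*p,.08)[:2] for p in ed]); 
A=np.c_[2*W,np.ones(len(W))]; s=np.linalg.lstsq(A,(W**2).sum(1),rcond=None)[0]; print('ring',s[:2],'r',np.sqrt(s[2]+s[:2]@s[:2]),len(W))
# adapter: open away the ring
a=cv2.morphologyEx(k,cv2.MORPH_CLOSE,np.ones((3,3)))
cs,_=cv2.findContours(k,cv2.RETR_CCOMP,1)
o=np.zeros_like(k); cv2.drawContours(o,[x for x in cv2.findContours(k[:,:].copy(),cv2.RETR_LIST,1)[0] if 300<cv2.contourArea(x)<2900],-1,255,-1)
o=cv2.morphologyEx(o|k,cv2.MORPH_OPEN,np.ones((7,7)))
for x in cv2.findContours(o,0,1)[0]:
    r=cv2.minAreaRect(x); P=np.array([onz(im,*q,.112)[:2] for q in cv2.boxPoints(r)]); print(cv2.contourArea(x),np.round(r[0],1),np.round(r[1],1),r[2],np.round(P.mean(0),4),np.round([np.linalg.norm(P[1]-P[0]),np.linalg.norm(P[2]-P[1])],4))
t=cv2.inRange(hsv,(3,170,60),(16,255,255)); t[:,130:]=0
x=max(cv2.findContours(t,0,1)[0],key=cv2.contourArea); r=cv2.minAreaRect(x); P=np.array([onz(im,*q,.012)[:2] for q in cv2.boxPoints(r)]); print('tray',P.mean(0),np.round(P,3).tolist(),[np.degrees(np.arctan2(*(P[i+1]-P[i])[::-1])) for i in range(3)])
E
```

```text
ring [0.64573317 0.03314869] r 0.04155677652299302 752
5881.0 [274. 141.] [86. 86.] 90.0 [0.6491 0.0323] [0.0765 0.078 ]
tray [0.59130112 0.30740543] [[0.574, 0.377], [0.654, 0.325], [0.611, 0.239], [0.526, 0.288]] [np.float64(-33.07230185621008), np.float64(-116.1328121288205), np.float64(149.8129458664153)]
```

```bash
python3 - <<'E'
from h import *
im=arm.get_image('wrist'); g=cv2.cvtColor(im['color'],cv2.COLOR_RGB2GRAY)
print(g[115,246:304].tolist()); print(g[150,246:304].tolist()); print(g[88:105,265].tolist(),g[152:168,265].tolist())
for q in [(275,128.5),(254,128),(296,128),(275,97),(275,160),(253,160),(255,97)]: print(q,np.round(onz(im,*q,.112),4))
E
python3 plan.py .661 .032 .2 0
```

```text
[111, 113, 110, 117, 116, 83, 30, 5, 15, 6, 17, 17, 19, 8, 13, 15, 11, 6, 16, 7, 16, 29, 53, 71, 68, 75, 68, 69, 71, 73, 67, 48, 28, 9, 18, 20, 22, 9, 16, 27, 18, 23, 14, 10, 14, 12, 14, 5, 11, 50, 77, 76, 76, 77, 75, 72, 56, 22]
[117, 118, 116, 116, 119, 107, 35, 7, 11, 16, 15, 14, 33, 70, 75, 77, 80, 80, 83, 76, 79, 77, 81, 84, 77, 81, 80, 77, 79, 77, 84, 78, 80, 83, 83, 81, 80, 80, 74, 81, 72, 52, 16, 7, 14, 11, 5, 6, 34, 75, 74, 78, 71, 76, 76, 71, 72, 75]
[108, 111, 115, 113, 119, 118, 115, 103, 75, 65, 32, 9, 10, 1, 19, 16, 19] [76, 77, 79, 75, 20, 8, 17, 34, 75, 114, 114, 118, 115, 119, 114, 115]
(275, 128.5) [0.6617 0.031  0.112 ]
(254, 128) [0.6623 0.0501 0.112 ]
(296, 128) [0.6619 0.0119 0.112 ]
(275, 97) [0.689  0.0306 0.112 ]
(275, 160) [0.6329 0.0314 0.112 ]
(253, 160) [0.6331 0.0519 0.112 ]
(255, 97) [0.6891 0.0484 0.112 ]
from [0.6021 0.0267 0.2837] yaw -0.54 tilt [ 3.e-04  1.e-04 -1.e+00] rows 2 t 2.225
[0.059, -0.006, 0.084] -0.003
[0.059, -0.006, 0.084] -0.003
```

jog_arm(moves=[[0,[0.06,-0.008,0.084],-0.003],[0,[0.06,0,0.084],-0.003],[0,[0,0,0.08],0],[0,[0,0,0.07],0],[0,[0,0,0.03],0],[0,[0,0,0],0],[0,[0,0,0],0]])

```text
time: 3.1
tool_pos: [0.6633, 0.0311, 0.1114]
ee_rot: [1.0, 0.0, 0.001, 0.0]
wrist_force: [0.4, -0.0, -0.7]
width: 0.0942
gripper_force: 0.0
```

```bash
python3 plan.py .662 .031 .092 0
```

```text
from [0.6633 0.0311 0.1114] yaw 0.05 tilt [ 2.6e-03  1.0e-04 -1.0e+00] rows 1 t 3.1
[-0.003, 0.0, 0.039] 0.001
```

jog_arm(moves=[[0,[-0.002,0,0.02],0],[0,[0,0,0.019],0],[1,[0,0,0],0],[1,[0,0,0],0],[1,[0,0,0],0],[1,[0,0,0],0],[1,[0,0,0],0],[1,[0,0,0],0]], force=15)

```text
time: 4.1
tool_pos: [0.6616, 0.0314, 0.09]
ee_rot: [1.0, 0.001, 0.0, -0.0]
wrist_force: [0.4, 0.9, 0.5]
width: 0.0398
gripper_force: 15.0
```

jog_arm(moves=[[1,[0,0,-0.04],0],[1,[0,0,-0.08],0],[1,[0,0,-0.08],0],[1,[0,0,-0.04],0],[1,[0,0,0],0]])

```text
time: 4.72
tool_pos: [0.6622, 0.0313, 0.2127]
ee_rot: [1.0, 0.001, 0.002, 0.0]
wrist_force: [-1.0, 1.2, -1.3]
width: 0.0401
gripper_force: 15.0
```

```bash
python3 plan.py .591 .307 .14 61
```

```text
from [0.6622 0.0313 0.2127] yaw 0.07 tilt [ 4.e-03  1.e-04 -1.e+00] rows 7 t 4.725
[-0.02, -0.079, 0.021] -0.097
[-0.008, -0.081, 0.021] -0.097
[0.004, -0.081, 0.021] -0.097
[0.017, -0.08, 0.021] -0.097
[0.028, -0.076, 0.021] -0.097
[0.04, -0.071, 0.021] -0.097
[0.05, -0.064, 0.021] -0.097
```

jog_arm(moves=[[1,[-0.02,-0.079,0.02],-0.097],[1,[-0.008,-0.081,0.02],-0.097],[1,[0.004,-0.081,0.02],-0.097],[1,[0.017,-0.08,0.02],-0.097],[1,[0.028,-0.076,0.02],-0.097],[1,[0.04,-0.071,0.02],-0.097],[1,[0.05,-0.064,0.02],-0.097],[1,[0,0,0],0],[1,[0,0,0],0]])

```text
time: 5.85
tool_pos: [0.5905, 0.3064, 0.1395]
ee_rot: [0.861, 0.508, -0.0, 0.0]
wrist_force: [-1.2, -1.0, -1.7]
width: 0.0399
gripper_force: 15.0
```

```bash
python3 plan.py .591 .307 .03 61; python3 - <<'E'
from h import *
im=shot('wrist','w1'); hsv=cv2.cvtColor(im['color'],cv2.COLOR_RGB2HSV)
t=cv2.inRange(hsv,(3,170,50),(16,255,255)); x=max(cv2.findContours(t,0,1)[0],key=cv2.contourArea); print(cv2.contourArea(x))
r=cv2.minAreaRect(x); P=np.array([onz(im,*q,.012)[:2] for q in cv2.boxPoints(r)]); print(np.round(r[0]),'tray',P.mean(0),np.round(P,3).tolist())
E
```

```text
from [0.5905 0.3064 0.1395] yaw 61.09 tilt [-8.e-04 -3.e-04 -1.e+00] rows 2 t 5.85
[0.001, 0.0, 0.11] 0.0
[0.001, 0.0, 0.11] 0.0
8281.0
[276. 198.] tray [0.58901829 0.31021052] [[0.572, 0.372], [0.65, 0.329], [0.609, 0.247], [0.525, 0.294]]
```

View pics/w1.png

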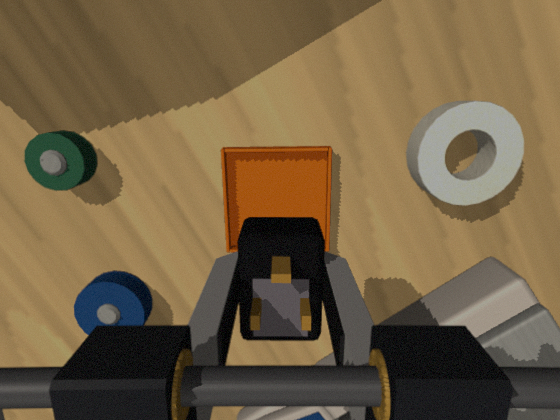

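The wrist view shows the adapter held with pins up. The tray (centre about (276,198)) is aligned with the gripper, so I'll lower it in.

jog_arm(moves=[[1,[0.003,0,0.08],0],[1,[0,0,0.08],0],[1,[0,0,0.05],0],[1,[0,0,0.025],0],[1,[0,0,0.014],0],[1,[0,0,0],0],[1,[0,0,0],0]])

```text
time: 6.78
tool_pos: [0.5917, 0.3085, 0.0165]
ee_rot: [0.861, 0.509, 0.001, 0.0]
wrist_force: [0.1, -0.2, -0.9]
width: 0.04
gripper_force: 15.0
```

jog_arm(moves=[[1,[0,0,0.004],0],[1,[0,0,0.002],0],[1,[0,0,0],0],[0.48,[0,0,0],0],[0.48,[0,0,0],0],[0.48,[0,0,0],0],[0.48,[0,0,0],0]])

```text
time: 7.65
tool_pos: [0.5912, 0.3083, 0.0124]
ee_rot: [0.861, 0.509, -0.0, 0.0]
wrist_force: [0.2, 0.5, 0.1]
width: 0.0488
gripper_force: 0.0
```

jog_arm(moves=[[0.48,[0,0,-0.02],0],[0.48,[0,0,-0.05],0],[0.48,[0,0,-0.1],0],[0,[0,0,-0.1],0],[0,[0,0,-0.1],0],[0,[0,0,0],0]])

```text
time: 8.4
tool_pos: [0.5925, 0.309, 0.203]
ee_rot: [0.861, 0.509, 0.004, 0.0]
wrist_force: [0.5, 0.1, -0.7]
width: 0.0752
gripper_force: 0.0
```

```bash
python3 - <<'E'
from h import *
im=shot('wrist','w2'); hsv=cv2.cvtColor(im['color'],cv2.COLOR_RGB2HSV)
for n,lo,hi,x1 in [('blue',(100,150,30),(125,255,255),250),('green',(60,60,20),(95,255,255),250)]:
    t=cv2.inRange(hsv,lo,hi); t[:,x1:]=0; x=max(cv2.findContours(t,0,1)[0],key=cv2.contourArea); r=cv2.minAreaRect(x); print(n,cv2.contourArea(x),r,onz(im,*r[0],.014))
E
python3 plan.py .412 .295 .18 61
```

```text
blue 2440.5 ((134.5, 277.4999694824219), (52.41917037963867, 61.294376373291016), 33.6900634765625) [0.41095681 0.29859035 0.014     ]
green 1983.0 ((96.5, 154.5), (47.0, 55.0), 90.0) [0.45440952 0.42386026 0.014     ]
from [0.5917 0.3086 0.1998] yaw 61.18 tilt [ 0.003   0.0022 -1.    ] rows 4 t 8.45
[-0.049, -0.075, 0.01] 0.0
[-0.049, -0.075, 0.01] 0.0
[-0.049, -0.075, 0.01] 0.0
[-0.049, -0.075, 0.01] 0.0
```

View pics/w2.png

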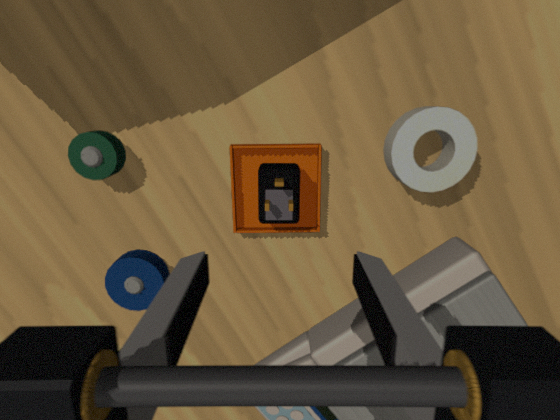

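The adapter lies flat in the tray (pins up) at (279,193). Blue's boss is at about (133,285) and green's at (91,156).

```bash
python3 - <<'E'
from h import *
im=arm.get_image('wrist')
print(onz(im,133.5,285,.028),onz(im,91.5,156.5,.028))
E
python3 plan.py .411 .297 .1 61;
```

```text
[0.4135891  0.29513498 0.028     ] [0.45590272 0.42191951 0.028     ]
from [0.5911 0.3083 0.1977] yaw 61.18 tilt [ 4.e-04  3.e-04 -1.e+00] rows 4 t 8.5
[-0.048, -0.076, 0.049] 0.0
[-0.048, -0.076, 0.049] 0.0
[-0.048, -0.076, 0.049] 0.0
[-0.049, -0.076, 0.049] 0.0
```

jog_arm(moves=[[0,[-0.048,-0.075,0.03],0],[0,[-0.048,-0.075,0.05],0],[0,[-0.049,-0.074,0.05],0],[0,[-0.049,-0.074,0.05],0],[0,[0,0,0.02],0],[0,[0,0,0],0]])

```text
time: 9.25
tool_pos: [0.414, 0.2951, 0.0967]
ee_rot: [0.861, 0.509, -0.001, 0.0]
wrist_force: [-0.4, 0.5, 0.1]
width: 0.0942
gripper_force: 0.0
```

```bash
python3 plan.py .4128 .2951 .006 61 3
```

```text
from [0.414  0.2951 0.0967] yaw 61.18 tilt [-1.3e-03 -6.0e-04 -1.0e+00] rows 3 t 9.25
[-0.0, -0.001, 0.06] 0.001
[-0.0, -0.001, 0.06] 0.001
[-0.0, -0.001, 0.06] 0.001
```

jog_arm(moves=[[0,[0,-0.002,0.09],0],[0,[0,0,0.07],0],[0,[0,0,0.021],0],[0,[0,0,0],0],[1,[0,0,0],0],[1,[0,0,0],0],[1,[0,0,0],0],[1,[0,0,0],0],[0.15,[0,0,0],0],[0.15,[0,0,0],0]], force=8)

```text
time: 10.5
tool_pos: [0.4131, 0.2956, 0.0069]
ee_rot: [0.861, 0.509, -0.0, 0.0]
wrist_force: [-0.6, -0.1, 0.7]
width: 0.0782
gripper_force: 0.0
```

jog_arm(moves=[[0.15,[0,0,0],-0.111],[0.15,[0,0,0],-0.111],[0.15,[0,0,0],-0.111],[0.15,[0,0,0],-0.111],[0.15,[0,0,0],-0.111],[0.15,[0,0,0],-0.111],[0.15,[0,0,0],-0.111],[0.15,[0,0,0],-0.111],[0.15,[0,0,0],-0.111],[0.15,[0,0,0],0]])

```text
time: 11.75
tool_pos: [0.4131, 0.2956, 0.0069]
ee_rot: [0.25, 0.968, -0.0, -0.0]
wrist_force: [0.1, -0.6, 0.3]
width: 0.08
gripper_force: 0.0
```

jog_arm(moves=[[1,[0,0,0],0],[1,[0,0,0],0],[1,[0,0,0],0],[1,[0,0,0],0],[1,[0,0,0],0]], force=40)

```text
time: 12.38
tool_pos: [0.4128, 0.2955, 0.0069]
ee_rot: [0.25, 0.968, -0.0, -0.0]
wrist_force: [-3.0, -4.5, 3.7]
width: 0.0611
gripper_force: 40.0
```

jog_arm(moves=[[1,[0,0,-0.02],0],[1,[0,0,-0.06],0],[1,[0,0,-0.1],0],[1,[0,0,-0.1],0],[1,[0,0,-0.08],0],[1,[0,0,0],0]])

```text
time: 13.12
tool_pos: [0.414, 0.2964, 0.1896]
ee_rot: [0.25, 0.968, 0.002, 0.002]
wrist_force: [-0.5, 0.2, -6.9]
width: 0.0609
gripper_force: 40.0
```

```bash
python3 plan.py .6455 .033 .18 151
```

```text
from [0.414  0.2964 0.1896] yaw 151.09 tilt [-0.0027  0.0053 -1.    ] rows 6 t 13.125
[-0.11, -0.04, 0.003] 0.0
[-0.11, -0.04, 0.003] 0.0
[-0.11, -0.04, 0.003] 0.0
[-0.11, -0.039, 0.003] 0.0
[-0.11, -0.039, 0.003] 0.0
[-0.11, -0.039, 0.003] 0.0
```

jog_arm(moves=[[1,[-0.11,-0.04,0],0],[1,[-0.11,-0.04,0],0],[1,[-0.11,-0.04,0],0],[1,[-0.11,-0.039,0.01],0],[1,[-0.11,-0.039,0.03],0],[1,[-0.11,-0.039,0.05],0],[1,[0,0,0.05],0],[1,[0,0,0.03],0],[1,[0,0,0],0],[1,[0,0,0],0]])

```text
time: 14.38
tool_pos: [0.6443, 0.0337, 0.1033]
ee_rot: [0.249, 0.968, 0.0, 0.001]
wrist_force: [-0.4, 0.4, -5.3]
width: 0.0614
gripper_force: 40.0
```

```bash
python3 plan.py .6455 .033 .090 151 2
```

```text
from [0.6443 0.0337 0.1033] yaw 151.14 tilt [-1.2e-03  7.0e-04 -1.0e+00] rows 2 t 14.375
[-0.001, -0.0, 0.013] 0.001
[-0.001, -0.0, 0.013] 0.001
```

jog_arm(moves=[[1,[-0.002,0,0.012],0],[1,[0,0,0.012],0],[1,[0,0,0.004],0],[1,[0,0,0],0],[1,[0,0,0],0]])

```text
time: 15.0
tool_pos: [0.645, 0.0326, 0.0885]
ee_rot: [0.25, 0.968, 0.0, 0.0]
wrist_force: [-0.3, 0.2, -5.8]
width: 0.0613
gripper_force: 40.0
```

jog_arm(moves=[[1,[0,0,0.002],0],[1,[0,0,0.001],0],[1,[0,0,0],0],[1,[0,0,0],0]])

```text
time: 15.5
tool_pos: [0.6449, 0.0326, 0.087]
ee_rot: [0.25, 0.968, -0.0, 0.0]
wrist_force: [0.0, 0.3, -4.1]
width: 0.0613
gripper_force: 40.0
```

jog_arm(moves=[[1,[0,0,0.001],0],[1,[0,0,0],0],[0.15,[0,0,0],0],[0.15,[0,0,0],0],[0.15,[0,0,0],0]])

```text
time: 16.12
tool_pos: [0.645, 0.0326, 0.0863]
ee_rot: [0.25, 0.968, 0.0, 0.0]
wrist_force: [0.6, 0.3, -0.3]
width: 0.0798
gripper_force: 0.0
```

jog_arm(moves=[[0,[0,0,-0.03],0],[0,[0,0,-0.07],0],[0,[0,0,-0.12],0],[0,[0,0,-0.05],0],[0,[0,0,0],0]])

```text
time: 16.75
tool_pos: [0.6456, 0.0326, 0.2243]
ee_rot: [0.25, 0.968, 0.001, 0.002]
wrist_force: [0.6, -0.4, -1.1]
width: 0.0941
gripper_force: 0.0
```

```bash
python3 plan.py .4213 -.301 .12 151; python3 - <<'E'
from h import *
im=shot('wrist','w3')
E
```

```text
from [0.6456 0.0326 0.2243] yaw 151.09 tilt [-0.0041  0.0023 -1.    ] rows 7 t 16.75
[0.01, -0.114, 0.03] 0.0
[0.01, -0.114, 0.03] 0.0
[0.01, -0.114, 0.03] 0.0
[0.01, -0.114, 0.03] 0.0
[0.01, -0.114, 0.03] 0.0
[0.01, -0.114, 0.03] 0.0
[0.01, -0.114, 0.03] 0.0
```

View pics/w3.png

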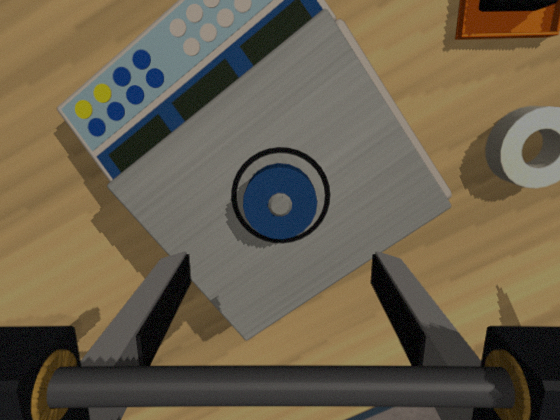

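Blue sits in the ring; its boss is at (280,204) and the ring centre at (281,195). Now yellow.

jog_arm(moves=[[0,[0.01,-0.114,0.01],0],[0,[0.01,-0.114,0.01],0],[0,[0.01,-0.114,0.01],0],[0,[0.01,-0.114,0.03],0],[0,[0.01,-0.114,0.05],0],[0,[0.01,-0.114,0.05],0],[0,[0.01,-0.114,0.05],0],[0,[0,0,0],0],[0,[0,0,0],0]])

```text
time: 17.92
tool_pos: [0.4212, -0.2993, 0.1157]
ee_rot: [0.25, 0.968, 0.0, -0.001]
wrist_force: [-0.4, 0.4, 0.7]
width: 0.094
gripper_force: 0.0
```

```bash
python3 - <<'E'
from h import *
im=cv2.imread('pics/w3.png')
im=arm.get_image('wrist'); hsv=cv2.cvtColor(im['color'],cv2.COLOR_RGB2HSV)
t=cv2.inRange(hsv,(18,170,60),(35,255,255)); x=max(cv2.findContours(t,0,1)[0],key=cv2.contourArea); r=cv2.minAreaRect(x); print(cv2.contourArea(x),r,onz(im,*r[0],.016))
t=arm.get_image('top'); print('blue boss top view'); g=cv2.cvtColor(t['color'],cv2.COLOR_RGB2HSV); k=cv2.inRange(g,(100,120,20),(125,255,255)); k[:170]=0;k[212:]=0;k[:,:235]=0;k[:,285:]=0
x=max(cv2.findContours(k,0,1)[0],key=cv2.contourArea); r=cv2.minAreaRect(x); print(r,onz(t,*r[0],.094), 'ring?',onz(t,256.6,188.6,.08))
E
python3 plan.py .4213 -.301 .006 151 3
```

```text
3956.0 ((279.4000244140625, 213.70001220703125), (70.21253204345703, 72.44860076904297), 26.56505012512207) [ 0.4219866  -0.30033512  0.016     ]
blue boss top view
((256.7500305175781, 187.7500457763672), (23.33452033996582, 22.62741470336914), 45.0) [0.64597719 0.03102978 0.094     ] ring? [0.64634479 0.03225531 0.08      ]
from [ 0.422  -0.2989  0.1164] yaw 151.16 tilt [-1.e-04  1.e-04 -1.e+00] rows 3 t 18.025
[-0.0, -0.001, 0.074] 0.001
[-0.0, -0.001, 0.074] 0.001
[-0.0, -0.001, 0.074] 0.001
```

jog_arm(moves=[[0,[0,-0.003,0.1],0],[0,[0,0,0.09],0],[0,[0,0,0.028],0],[0,[0,0,0],0],[1,[0,0,0],0],[1,[0,0,0],0],[1,[0,0,0],0],[1,[0,0,0],0],[1,[0,0,0],0],[0.2,[0,0,0],0]], force=8)

```text
time: 19.27
tool_pos: [0.4206, -0.3011, 0.0073]
ee_rot: [0.25, 0.968, -0.0, 0.0]
wrist_force: [0.6, -0.2, 0.5]
width: 0.0605
gripper_force: 0.0
```

jog_arm(moves=[[0.2,[0,0,0],0],[0.2,[0,0,0],0.111],[0.2,[0,0,0],0.111],[0.2,[0,0,0],0.111],[0.2,[0,0,0],0.111],[0.2,[0,0,0],0.111],[0.2,[0,0,0],0.111],[0.2,[0,0,0],0.111],[0.2,[0,0,0],0.111],[0.2,[0,0,0],0.111]])

```text
time: 20.52
tool_pos: [0.4205, -0.3011, 0.0072]
ee_rot: [0.862, 0.506, -0.0, -0.0]
wrist_force: [-0.5, 0.2, 0.8]
width: 0.0754
gripper_force: 0.0
```

jog_arm(moves=[[0.2,[0,0,0],0],[1,[0,0,0],0],[1,[0,0,0],0],[1,[0,0,0],0],[1,[0,0,0],0],[1,[0,0,0],0],[1,[0,0,0],0]], force=35)

```text
time: 21.4
tool_pos: [0.4206, -0.3011, 0.0073]
ee_rot: [0.861, 0.509, 0.0, 0.0]
wrist_force: [0.1, -0.1, -0.5]
width: 0.0534
gripper_force: 35.0
```

jog_arm(moves=[[1,[0,0,-0.02],0],[1,[0,0,-0.06],0],[1,[0,0,-0.1],0],[1,[0,0,-0.1],0],[1,[0,0,-0.08],0],[1,[0,0,0],0]])

```text
time: 22.15
tool_pos: [0.4213, -0.3016, 0.1902]
ee_rot: [0.861, 0.509, 0.001, 0.002]
wrist_force: [-0.8, 0.0, -5.0]
width: 0.0534
gripper_force: 35.0
```

```bash
python3 plan.py .645 .0326 .19 61
```

```text
from [ 0.4213 -0.3016  0.1902] yaw 61.18 tilt [-9.e-04  5.e-03 -1.e+00] rows 7 t 22.15
[0.114, 0.01, 0.0] 0.0
[0.114, 0.01, 0.0] 0.0
[0.114, 0.01, 0.0] 0.0
[0.114, 0.01, 0.0] 0.0
[0.114, 0.01, 0.0] 0.0
[0.114, 0.01, 0.0] 0.0
[0.114, 0.01, 0.0] 0.0
```

jog_arm(moves=[[1,[0.114,0.01,0],0],[1,[0.114,0.01,0],0],[1,[0.114,0.01,0],0],[1,[0.114,0.01,0],0],[1,[0.114,0.01,0.01],0],[1,[0.114,0.01,0.03],0],[1,[0.114,0.01,0.04],0],[1,[0,0,0.04],0],[1,[0,0,0],0],[1,[0,0,0],0]])

```text
time: 23.4
tool_pos: [0.6435, 0.0311, 0.1275]
ee_rot: [0.861, 0.509, -0.0, -0.0]
wrist_force: [0.7, -0.3, -2.9]
width: 0.0534
gripper_force: 35.0
```

```bash
python3 plan.py .645 .0326 .117 61 2
```

```text
from [0.6435 0.0311 0.1275] yaw 61.14 tilt [-1.e-04 -2.e-04 -1.e+00] rows 2 t 23.4
[0.002, 0.001, 0.01] 0.001
[0.002, 0.001, 0.01] 0.001
```

jog_arm(moves=[[1,[0.004,0.001,0.01],0],[1,[0,0,0.01],0],[1,[0,0,0.004],0],[1,[0,0,0.004],0],[1,[0,0,0],0],[1,[0,0,0],0]])

```text
time: 24.15
tool_pos: [0.6451, 0.0332, 0.1135]
ee_rot: [0.861, 0.509, 0.0, 0.0]
wrist_force: [0.3, -0.2, -3.8]
width: 0.0532
gripper_force: 35.0
```

jog_arm(moves=[[1,[0,0,0.002],0],[1,[0,0,0.002],0],[1,[0,0,0],0],[1,[0,0,0],0]])

```text
time: 24.65
tool_pos: [0.6451, 0.0331, 0.1114]
ee_rot: [0.861, 0.509, 0.0, 0.0]
wrist_force: [-1.2, -0.2, -2.1]
width: 0.0533
gripper_force: 35.0
```

jog_arm(moves=[[1,[0,0,0.001],0],[1,[0,0,0],0],[0.3,[0,0,0],0],[0.3,[0,0,0],0],[0.3,[0,0,0],0]])

```text
time: 25.28
tool_pos: [0.6451, 0.0331, 0.1108]
ee_rot: [0.861, 0.509, 0.0, 0.0]
wrist_force: [1.4, 0.0, 0.2]
width: 0.0656
gripper_force: 0.0
```

jog_arm(moves=[[0.2,[0,0,-0.03],0],[0.2,[0,0,-0.07],0],[0.2,[0,0,-0.1],0],[0,[0,0,-0.03],0],[0,[0,0,0],0]])

```text
time: 25.9
tool_pos: [0.6453, 0.0331, 0.2269]
ee_rot: [0.861, 0.509, 0.001, 0.0]
wrist_force: [1.1, -0.1, -0.5]
width: 0.0917
gripper_force: 0.0
```

```bash
python3 plan.py .4557 .422 .18 61; python3 - <<'E'
from h import *
im=shot('wrist','w4')
s=arm.get_image('side'); cv2.imwrite('pics/s4.png',cv2.resize(cv2.cvtColor(s['color'][170:300,180:340],cv2.COLOR_RGB2BGR),None,fx=4,fy=4,interpolation=2))
E
```

```text
from [0.6453 0.0331 0.2269] yaw 61.18 tilt [ 9.0e-04  1.6e-03 -1.0e+00] rows 8 t 25.9
[0.062, -0.088, 0.012] 0.0
[0.062, -0.088, 0.012] 0.0
[0.062, -0.088, 0.012] 0.0
[0.062, -0.088, 0.012] 0.0
[0.062, -0.088, 0.012] 0.0
[0.062, -0.089, 0.012] 0.0
[0.062, -0.089, 0.012] 0.0
[0.062, -0.089, 0.012] 0.0
```

View pics/s4.png

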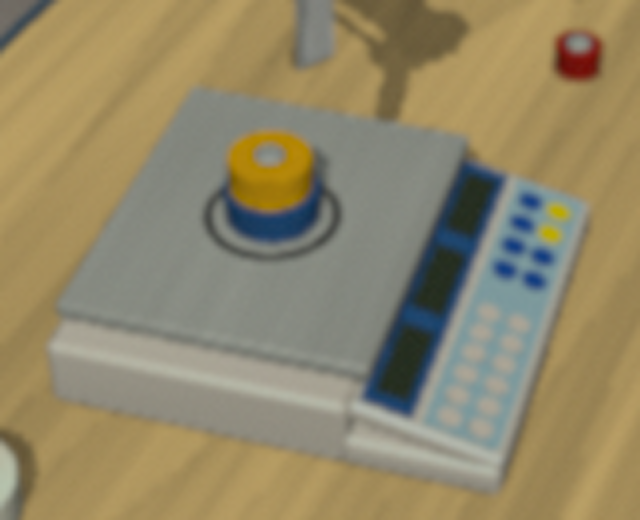

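Yellow (270,170) is seated on blue (275,215), centred in the ring. Now green.

jog_arm(moves=[[0,[0.062,-0.088,0],0],[0,[0.062,-0.088,0],0],[0,[0.062,-0.088,0],0],[0,[0.062,-0.088,0.01],0],[0,[0.062,-0.088,0.04],0],[0,[0.062,-0.089,0.05],0],[0,[0.062,-0.089,0.06],0],[0,[0.062,-0.089,0.06],0],[0,[0,0,0],0],[0,[0,0,0],0]])

```text
time: 27.25
tool_pos: [0.4548, 0.4203, 0.1151]
ee_rot: [0.861, 0.509, -0.001, 0.0]
wrist_force: [0.0, -0.4, -0.0]
width: 0.0939
gripper_force: 0.0
```

```bash
python3 - <<'E'
from h import *
im=arm.get_image('wrist'); hsv=cv2.cvtColor(im['color'],cv2.COLOR_RGB2HSV)
t=cv2.inRange(hsv,(60,60,20),(95,255,255)); x=max(cv2.findContours(t,0,1)[0],key=cv2.contourArea); r=cv2.minAreaRect(x); print(cv2.contourArea(x),r,onz(im,*r[0],.016))
E
python3 plan.py .4557 .422 .007 61 3
```

```text
2793.5 ((277.0, 209.5), (61.0, 58.0), 90.0) [0.45450733 0.42400161 0.016     ]
from [0.4554 0.4201 0.1158] yaw 61.13 tilt [-3.e-04  1.e-04 -1.e+00] rows 3 t 27.3
[0.001, -0.0, 0.073] 0.0
[0.001, -0.0, 0.073] 0.0
[0.001, -0.0, 0.073] 0.0
```

jog_arm(moves=[[0,[0.005,-0.003,0.1],0],[0,[0,0,0.09],0],[0,[0,0,0.028],0],[0,[0,0,0],0],[1,[0,0,0],0],[1,[0,0,0],0],[1,[0,0,0],0],[1,[0,0,0],0],[1,[0,0,0],0],[0.3,[0,0,0],0]], force=6)

```text
time: 28.55
tool_pos: [0.4548, 0.4238, 0.0068]
ee_rot: [0.861, 0.509, -0.0, 0.0]
wrist_force: [0.4, -1.0, -0.0]
width: 0.0541
gripper_force: 0.0
```

jog_arm(moves=[[0.3,[0,0,0],0],[0.3,[0,0,0],-0.111],[0.3,[0,0,0],-0.111],[0.3,[0,0,0],-0.111],[0.3,[0,0,0],-0.111],[0.3,[0,0,0],-0.111],[0.3,[0,0,0],-0.111],[0.3,[0,0,0],-0.111],[0.3,[0,0,0],-0.111],[0.3,[0,0,0],-0.111]])

```text
time: 29.8
tool_pos: [0.4548, 0.4237, 0.0068]
ee_rot: [0.247, 0.969, -0.0, -0.0]
wrist_force: [0.5, -0.2, 0.3]
width: 0.0658
gripper_force: 0.0
```

jog_arm(moves=[[0.3,[0,0,0],0],[1,[0,0,0],0],[1,[0,0,0],0],[1,[0,0,0],0],[1,[0,0,0],0],[1,[0,0,0],0],[1,[0,0,0],0]], force=30)

```text
time: 30.68
tool_pos: [0.4548, 0.4237, 0.0068]
ee_rot: [0.25, 0.968, -0.0, -0.0]
wrist_force: [-0.7, -0.3, 0.1]
width: 0.0453
gripper_force: 30.0
```

jog_arm(moves=[[1,[0,0,-0.02],0],[1,[0,0,-0.06],0],[1,[0,0,-0.1],0],[1,[0,0,-0.1],0],[1,[0,0,-0.1],0],[1,[0,0,0],0]])

```text
time: 31.42
tool_pos: [0.4557, 0.4246, 0.2016]
ee_rot: [0.25, 0.968, 0.003, 0.002]
wrist_force: [-0.2, 0.8, -4.5]
width: 0.0455
gripper_force: 30.0
```

```bash
python3 plan.py .6451 .033 .20 151
```

```text
from [0.4557 0.4246 0.2016] yaw 151.09 tilt [-0.0026  0.0068 -1.    ] rows 8 t 31.425
[-0.089, -0.063, 0.0] 0.0
[-0.089, -0.063, 0.0] 0.0
[-0.089, -0.063, 0.0] 0.0
[-0.089, -0.063, 0.0] 0.0
[-0.089, -0.063, 0.0] 0.0
[-0.089, -0.063, 0.0] 0.0
[-0.089, -0.063, 0.0] 0.0
[-0.089, -0.063, 0.0] 0.0
```

jog_arm(moves=[[1,[-0.089,-0.063,0],0],[1,[-0.089,-0.063,0],0],[1,[-0.089,-0.063,0],0],[1,[-0.089,-0.063,0],0],[1,[-0.089,-0.063,0],0],[1,[-0.089,-0.063,0],0],[1,[-0.089,-0.063,0.03],0],[1,[-0.089,-0.063,0.06],0],[1,[0,0,0.01],0],[1,[0,0,0],0]])

```text
time: 32.67
tool_pos: [0.6439, 0.0313, 0.1456]
ee_rot: [0.25, 0.968, -0.0, -0.001]
wrist_force: [0.0, 0.7, -2.2]
width: 0.0453
gripper_force: 30.0
```

jog_arm(moves=[[1,[0,0,0],0],[1,[0,0,0],0]])

```text
time: 32.92
tool_pos: [0.6446, 0.032, 0.1476]
ee_rot: [0.249, 0.969, 0.0, 0.001]
wrist_force: [1.0, -0.0, -3.2]
width: 0.0454
gripper_force: 30.0
```

```bash
python3 plan.py .6451 .033 .14 151 2
```

```text
from [0.6446 0.032  0.1476] yaw 151.16 tilt [-9.e-04  5.e-04 -1.e+00] rows 2 t 32.925
[0.0, 0.001, 0.008] 0.001
[0.0, 0.001, 0.008] 0.001
```

jog_arm(moves=[[1,[0,0.002,0.008],0],[1,[0,0,0.008],0],[1,[0,0,0.004],0],[1,[0,0,0.002],0],[1,[0,0,0],0],[1,[0,0,0],0]])

```text
time: 33.67
tool_pos: [0.6451, 0.0319, 0.136]
ee_rot: [0.25, 0.968, 0.0, 0.0]
wrist_force: [0.6, 0.7, -2.6]
width: 0.0448
gripper_force: 30.0
```

jog_arm(moves=[[1,[0,0,0.002],0],[1,[0,0,0.001],0],[1,[0,0,0],0],[1,[0,0,0],0]])

```text
time: 34.17
tool_pos: [0.6451, 0.0319, 0.1348]
ee_rot: [0.25, 0.968, 0.0, 0.0]
wrist_force: [-3.5, -0.5, 5.3]
width: 0.0457
gripper_force: 30.0
```

Contact (up-force) exactly at the seated height; release.

jog_arm(moves=[[0.4,[0,0,0],0],[0.4,[0,0,0],0],[0.4,[0,0,0],0]])

```text
time: 34.55
tool_pos: [0.6451, 0.032, 0.1342]
ee_rot: [0.25, 0.968, -0.0, -0.0]
wrist_force: [-0.3, -0.4, -0.6]
width: 0.0563
gripper_force: 0.0
```

jog_arm(moves=[[0.3,[0,0,-0.03],0],[0.3,[0,0,-0.07],0],[0.2,[0,0,-0.08],0],[0,[0,0,-0.02],0],[0,[0,0,0],0]])

```text
time: 35.17
tool_pos: [0.6451, 0.0319, 0.2346]
ee_rot: [0.25, 0.968, 0.0, 0.0]
wrist_force: [0.5, -0.3, -0.6]
width: 0.0914
gripper_force: 0.0
```

```bash
python3 plan.py .5575 -.3055 .2 151; python3 - <<'E'
from h import *
s=arm.get_image('side'); cv2.imwrite('pics/s5.png',cv2.resize(cv2.cvtColor(s['color'][150:280,180:340],cv2.COLOR_RGB2BGR),None,fx=4,fy=4,interpolation=2))
E
```

```text
from [0.6451 0.0319 0.2346] yaw 151.09 tilt [-7.e-04  3.e-04 -1.e+00] rows 6 t 35.175
[-0.029, -0.113, 0.012] 0.0
[-0.029, -0.113, 0.012] 0.0
[-0.029, -0.113, 0.012] 0.0
[-0.029, -0.113, 0.012] 0.0
[-0.029, -0.113, 0.012] 0.0
[-0.029, -0.113, 0.012] 0.0
```

View pics/s5.png

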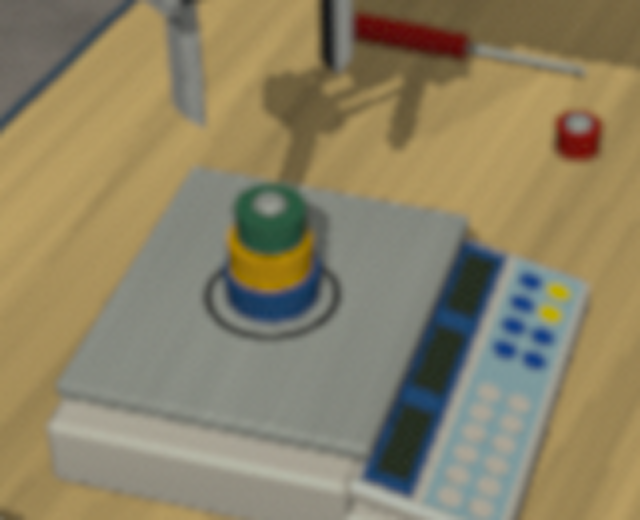

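Green (270,215) is seated flat on yellow. Red next, with narrower opening near the screwdriver.

jog_arm(moves=[[0.3,[-0.029,-0.113,0],0],[0.3,[-0.029,-0.113,0],0],[0.3,[-0.029,-0.113,0],0],[0.3,[-0.029,-0.113,0.02],0],[0.3,[-0.029,-0.113,0.05],0],[0.3,[-0.029,-0.113,0.05],0],[0.3,[0,0,0.07],0],[0.3,[0,0,0.05],0],[0.3,[0,0,0],0],[0.3,[0,0,0],0]])

```text
time: 36.48
tool_pos: [0.558, -0.3051, 0.1157]
ee_rot: [0.25, 0.968, -0.0, 0.0]
wrist_force: [0.5, 0.9, -0.1]
width: 0.066
gripper_force: 0.0
```

```bash
python3 - <<'E'
from h import *
im=shot('wrist','w6'); hsv=cv2.cvtColor(im['color'],cv2.COLOR_RGB2HSV)
t=cv2.inRange(hsv,(0,170,40),(6,255,255))|cv2.inRange(hsv,(172,170,40),(180,255,255)); x=min(cv2.findContours(t,0,1)[0],key=lambda c:(lambda b:np.hypot(b[0]-278,b[1]-210))(cv2.minAreaRect(c)[0]) if cv2.contourArea(c)>300 else 1e9); r=cv2.minAreaRect(x); print(cv2.contourArea(x),r,onz(im,*r[0],.016))
E
python3 plan.py .5575 -.3055 .007 151 3
```

```text
1945.0 ((279.0, 209.0), (52.0, 48.0), 90.0) [ 0.55540684 -0.30472216  0.016     ]
from [ 0.5582 -0.3052  0.1161] yaw 151.1 tilt [-1.3e-03 -1.0e-04 -1.0e+00] rows 3 t 36.525
[0.0, -0.0, 0.073] 0.0
[0.0, -0.0, 0.073] 0.0
[0.0, -0.0, 0.073] 0.0
```

View pics/w6.png

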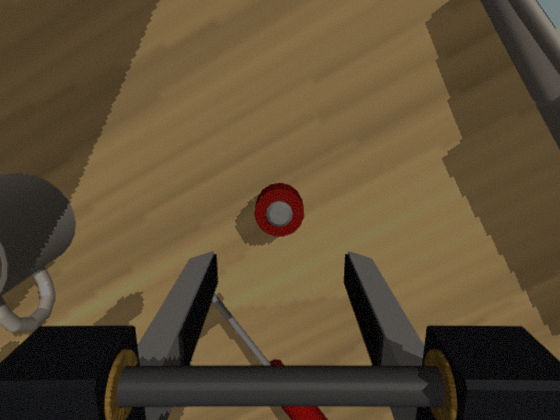

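Red's boss is at (279,213), and the screwdriver tip is at (217,297). I'll check clearance.

```bash
python3 - <<'E'
from h import *
im=arm.get_image('wrist'); a=np.radians(151.1); X=np.array([np.cos(a),np.sin(a)]); Y=np.array([np.sin(a),-np.cos(a)])
b=onz(im,279,213,.028); print('boss',b)
for q in [(217,297),(267,362),(318,410)]:
    p=onz(im,*q,.005); d=p[:2]-np.array([.5570,-.3050]); print(np.round(p,3),'tool',np.round([d@X,d@Y],3),np.hypot(*d))
E
```

```text
boss [ 0.55543907 -0.30468585  0.028     ]
[ 0.602 -0.392  0.005] tool [-0.081 -0.054] 0.0974217276217737
[ 0.68  -0.386  0.005] tool [-0.147 -0.012] 0.14758150280791899
[ 0.75  -0.37   0.005] tool [-0.201  0.036] 0.20376811536039569
```

jog_arm(moves=[[0.3,[0.003,-0.001,0.1],0],[0.3,[0,0,0.09],0],[0.3,[0,0,0.028],0],[0.3,[0,0,0],0],[1,[0,0,0],0],[1,[0,0,0],0],[1,[0,0,0],0],[1,[0,0,0],0],[1,[0,0,0],0],[0.4,[0,0,0],0]], force=5)

```text
time: 37.83
tool_pos: [0.5562, -0.3049, 0.0062]
ee_rot: [0.25, 0.968, -0.0, 0.0]
wrist_force: [0.4, -0.1, -0.3]
width: 0.0443
gripper_force: 0.0
```

jog_arm(moves=[[0.4,[0,0,0],0],[0.4,[0,0,0],0.111],[0.4,[0,0,0],0.111],[0.4,[0,0,0],0.111],[0.4,[0,0,0],0.111],[0.4,[0,0,0],0.111],[0.4,[0,0,0],0.111],[0.4,[0,0,0],0.111],[0.4,[0,0,0],0.111],[0.4,[0,0,0],0.111]])

```text
time: 39.08
tool_pos: [0.5561, -0.3048, 0.0059]
ee_rot: [0.862, 0.506, -0.0, -0.0]
wrist_force: [-0.2, -0.4, -0.2]
width: 0.0564
gripper_force: 0.0
```

jog_arm(moves=[[0.4,[0,0,0],0],[1,[0,0,0],0],[1,[0,0,0],0],[1,[0,0,0],0],[1,[0,0,0],0],[1,[0,0,0],0],[1,[0,0,0],0]], force=25)

```text
time: 39.95
tool_pos: [0.5562, -0.3049, 0.006]
ee_rot: [0.861, 0.509, -0.0, -0.0]
wrist_force: [-0.4, -0.6, -0.9]
width: 0.0375
gripper_force: 25.0
```

jog_arm(moves=[[1,[0,0,-0.02],0],[1,[0,0,-0.06],0],[1,[0,0,-0.1],0],[1,[0,0,-0.11],0],[1,[0,0,-0.11],0],[1,[0,0,-0.05],0],[1,[0,0,0],0]])

```text
time: 40.83
tool_pos: [0.5566, -0.3051, 0.2333]
ee_rot: [0.861, 0.509, 0.001, 0.002]
wrist_force: [-0.1, -0.1, -2.3]
width: 0.0377
gripper_force: 25.0
```

```bash
python3 plan.py .6451 .0325 .22 61
```

```text
from [ 0.5566 -0.3051  0.2333] yaw 61.18 tilt [-2.0e-04  3.8e-03 -1.0e+00] rows 6 t 40.825
[0.113, -0.028, 0.004] 0.0
[0.113, -0.028, 0.004] 0.0
[0.113, -0.029, 0.004] 0.0
[0.113, -0.029, 0.004] 0.0
[0.113, -0.029, 0.004] 0.0
[0.113, -0.029, 0.004] 0.0
```

jog_arm(moves=[[1,[0.113,-0.028,0],0],[1,[0.113,-0.028,0],0],[1,[0.113,-0.029,0],0],[1,[0.113,-0.029,0],0],[1,[0.113,-0.029,0.02],0],[1,[0.113,-0.029,0.05],0],[1,[0,0,0.05],0],[1,[0,0,0],0],[1,[0,0,0],0],[1,[0,0,0],0]])

```text
time: 42.08
tool_pos: [0.6444, 0.032, 0.1726]
ee_rot: [0.861, 0.508, 0.001, 0.0]
wrist_force: [0.1, -0.4, -1.1]
width: 0.0376
gripper_force: 25.0
```

```bash
python3 plan.py .6451 .0325 .163 61 1
```

```text
from [0.6444 0.032  0.1726] yaw 61.12 tilt [ 8.0e-04  1.4e-03 -1.0e+00] rows 1 t 42.075
[0.002, 0.001, 0.019] 0.001
```

jog_arm(moves=[[1,[0.002,0.001,0.01],0],[1,[0,0,0.009],0],[1,[0,0,0.004],0],[1,[0,0,0.003],0],[1,[0,0,0],0],[1,[0,0,0],0]])

```text
time: 42.82
tool_pos: [0.645, 0.0334, 0.1586]
ee_rot: [0.861, 0.509, 0.0, 0.0]
wrist_force: [-1.0, 0.2, -2.3]
width: 0.0379
gripper_force: 25.0
```

jog_arm(moves=[[1,[0,0,0.001],0],[1,[0,0,0],0],[0.5,[0,0,0],0],[0.5,[0,0,0],0],[0.5,[0,0,0],0]])

```text
time: 43.45
tool_pos: [0.645, 0.0333, 0.1581]
ee_rot: [0.861, 0.509, 0.0, 0.0]
wrist_force: [0.5, -0.3, 0.1]
width: 0.0471
gripper_force: 0.0
```

jog_arm(moves=[[0.4,[0,0,-0.03],0],[0.3,[0,0,-0.07],0],[0.2,[0,0,-0.08],0],[0,[0,0,-0.02],0],[0,[0,0,0],0],[0,[0,0,0],0]])

```text
time: 44.2
tool_pos: [0.6446, 0.0334, 0.2565]
ee_rot: [0.861, 0.509, -0.001, -0.001]
wrist_force: [0.5, 0.7, 0.5]
width: 0.0939
gripper_force: 0.0
```

```bash
python3 - <<'E'
from h import *
s=arm.get_image('side'); cv2.imwrite('pics/s7.png',cv2.resize(cv2.cvtColor(s['color'][150:350,150:350],cv2.COLOR_RGB2BGR),None,fx=3,fy=3,interpolation=2))
E
```

```text
(no output)
```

View pics/s7.png

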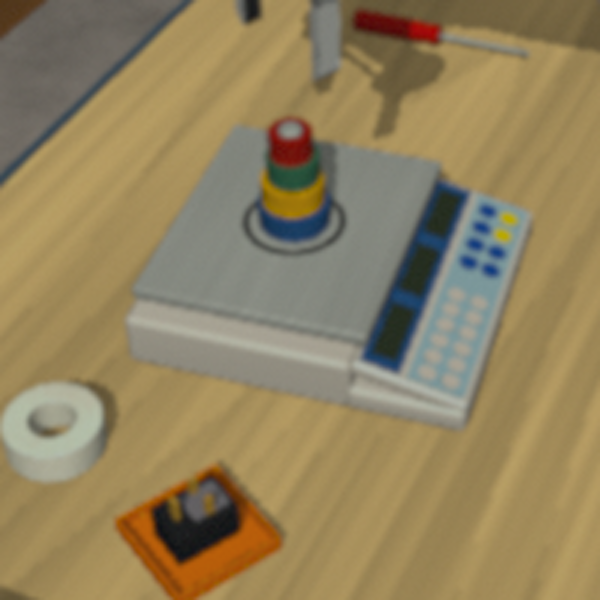

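The full stack stands upright in the ring at (292,185), and the adapter is in the tray at (197,520), pins up. Handing in.

```bash
python3 -c "
from station import arm
print(arm.hand_in())"
```

```text
the job is handed in; nothing more can be done
None
```

The adapter is flat in the orange tray with its pins up, and blue, yellow, green and red are stacked and seated inside the ring; the job was handed in at about 44 s of the allowed 136 s, but the hand-in returned no verdict.

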